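Rock the angle gauge on a rough-sawn stud to its set mark and hold it

ROBOT

A 6-joint arm with a two-finger parallel gripper is mounted at the origin on the work surface. World frame = base frame: x ahead of the robot, y to its left, z up, the work surface at z = 0. Lengths are in m, angles in degrees, forces in N, time in s.
With the tool pointing down it reaches from about 0.275 to 0.975 m from the base axis. Payload 8.4 kg.
Tool frame: the origin (TCP) lies between the finger pads; the fingertips stand bot.tip_reach ahead of it and the grasp point (between the pads) lies 11 mm behind it (bot.tip_reach is the distance from the TCP to the fingertips, in m); z points along the fingers, y is the direction in which the jaws open and shut (so a half turn about z gives the same grasp; the last joint's range is limited). The gripper opens to 92 mm and grips with 3 to 60 N. Pads are 20 mm wide; open, the fingers measure 128 mm over their backs; the gripper's body (75 mm by 189 mm) begins 69 mm behind the grasp point.
Start: joints at [-69.294, 20.225, 93.587, -0, 66.188, -0.138], TCP at [0.222, -0.584, 0.223] pointing down, gripper open.
Joint ranges: [-150.9, 150.9], [-52.94, 120.26], [3.33, 152.33], [-74.26, 254.26], [0, 154.13], [-172.89, 172.89]. Speed limits (degrees/s): [127.2, 127.2, 159.86, 180, 180, 180].

INTERFACE

Orientations are given as [roll, pitch, yaw] about the fixed x, y, z axes, in that order (R = Rz(yaw) Ry(pitch) Rx(roll)).
In Python, from cell import bot gives the robot as it stands. The module is installed in compiled form; this text tells all that it offers.
- The arm moves only by the tool jog_arm, never from a script. Its arguments are lists of equal length, an entry for each row: "linear": the shift along the tool's x, y, z in m, a list of three; "angular": the turn, a rotation vector about the tool's x, y, z in rad, a list of three. A call has 1 to 12 rows; each row is the pose to reach, as a shift and turn from the pose commanded when the call began, along the tool's axes at that moment; what a row does not reach only later rows make up. A row lasts 1/10 s, in which the tool goes at most 50 mm and 8.59 degrees, less where a joint would pass 70% of its speed; a pose out of reach is approached as far as the arm can. A call with a gripper value outside its range is refused whole. "grip" is the opening, from -1 (shut) to 1 (fully open), set as the call begins (left out, the last holds). The fingers move at their own pace and stop on an object; the grip force is fixed at half the most. Time passes only in rows, so rows that repeat a pose let the fingers close. It gives the time, the measured TCP pose, the force and the opening at its end, in the units of the state.
- bot.get_obs(): the state, without advancing time (a new reading comes with each control period).
- bot.snapshot(name): name is "scene" or "top"; returns a dict with "frame" (384x512x3 uint8, red, green, blue), "K" (3x3 intrinsics, pixels), "k1" (the pictures are not rectified: a ray, as slopes to the right and down, at radius r is drawn at 1 + k1 r^2 times it, then the intrinsics apply), "world_from_camera" (4x4, takes a point from camera to world coordinates). Camera axes: x right, y down, z forward; pixel columns grow to the right and rows downward; lengths in m; the calibration is good to about 2 mm. A picture is of the moment at which its call begins. There is no depth.
- bot.hand_in(): hands the job in, once; it reports no verdict.
Trained networks look in a picture, given as the dict that the camera call returned (one of the last four; its "shot" number tells which), for a name from the list of things; names that differ only in an ending like _2 or _b are one class to them, and where a whole thing is asked for, a point or a joint stands for the part that bears it (a point fixed in the world has none). Each returns a list of dicts, best first, with "conf" (0 to 1); they miss things now and then, are a little off and sometimes report something else, mostly with a low value. They report only what shows in the picture. A call takes as long as a camera call.
- bot.search_frame(picture, label): "centre" ([column, row] in pixels, amid what is visible of it).
- bot.masks_of(picture, label): "region" (384x512 bool, what is visible of it) and "centre" ([column, row] in pixels, amid what is visible of it).
- bot.mark_of(picture, label): "centre" ([column, row] in pixels: a listed point, or the origin of a listed thing).
The state is a dict: "time": time; "joint_pos": joint angles; "qd": joint speeds; "joint_efforts": joint torques, N m; "position": TCP position; "orientation": TCP orientation; "ft_force": force on the tool from outside, world axes, zero at the start; "moment": the same for the moment, N m; "finger_gap": finger opening in m.
Only numpy, scipy, OpenCV 4.12 (cv2) and the standard library are available. Lean on these libraries where they do the work, as an engineer would, in place of code of your own. Each camera call takes 0.05 s, during which the arm holds its last target.

TASK

Clear the vice jaws first: put the joist offcut lying across them in the tray with the wooden offcuts, and the steel bar in the tray with the steel bars and bolts. Then take the angle gauge by its lug, set its base bar lengthwise along the jaws and centred on the uneven sawn top of the clamped stud, and rock it there until its swinging pointer settles on the brass index tab. Finish while still holding it so, motionless and pressed lightly on the stud, for a bevel to be set against it; do not let the gauge fall over, and leave the glue bottle, the pencil and the facade panel where they are.

Things in the scene. Friction and masses are not known exactly. Their poses are not given: they have to be found in the camera images.
- gauge: Angle gauge standing free on the green mat, 0.3 kg. Origin: centre of the underside of its base bar; z up, x the dial's normal (dial looks to +x), y along the bar; starts at yaw 0 to 0.75 rad. Aluminium bar 150 (y) x 28 (x) x 14 mm high; black dial case 100 mm wide, centre 66 mm up; grip lug on top 44 (y) x 24 (x) mm, from 110 to 146 mm up, to be pinched across its 24 mm (along x).
- gauge_grip (a point): Middle of the gauge's grip lug, 128 mm above the underside on the gauge's z axis: the place to grip; axes as the gauge's.
- pointer (a joint): Angle (rad) of the gauge's weighted black pointer, which hangs from the dial's centre, swings freely and settles in about half a second. 0 when it points to the middle of the base bar, growing towards the gauge's -y end. With the gauge rolled by A about its own +x axis (its -y end low) it settles at +A.
- index (a joint): Angle at which the bezel with the brass index tab is set, measured like the pointer's; stiff, it stays where it is, and it differs from start to start between 0.14 and 0.40 rad (always towards the gauge's -y end). rad
- pointer_tip (a point): Tip of the pointer, 40 mm from the dial's centre (the dial's centre is 66 mm above the underside and the pointer's plane 8.5 mm in front of the gauge's mid-plane).
- index_tip (a point): Middle of the brass index tab (5 mm wide, 17 mm long radially, on the bezel's inner side), 40 mm from the dial's centre in the pointer's plane.
- vice: Low grey bench vice bolted down. Origin: centre of its underside, below the clamped stud; z up, x across the jaws, y along them; screw and tommy bar on its -x side, reaching to x = -180 mm, 37 mm high. Two jaws, tops 62 mm above the origin, each from 22 to 46 mm or more either side of the middle in x, 164 mm long in y, 45 mm apart.
- stud: Timber stud stub 45 (x) x 36 (y) mm, rigidly upright between the jaws, rising 38 mm above them; axes as the vice's. Its sawn end is humped along y: from the crown (y = 0) it falls 2.5 mm to y = -9 mm and 9 mm to y = -18 mm; 2 mm to y = +10 and 6 mm to +18. From x = +8 mm on it is 3 mm lower. A level bar touches at the crown; rolled over 0.27 rad, at y = -9 mm.
- crown (a point): Highest line of the stud's sawn end, at the stud's axis, 100 mm above the vice's origin; axes as the vice's.
- offcut: Joist offcut: a piece of wooden I-section, 80 (x) x 28 (y) x 28 mm high with 8 mm flanges, 30 g, lying across both jaws beside the stud, on one side or the other, 62 mm from it. Origin: centre of its underside. Pinch it across its 28 mm width (along its y); 30 mm are free beside it towards the stud.
- parallel: Steel parallel: a straight bar with three dark round marks on each side, 80 (x) x 14 (y) x 26 mm high, 180 g, standing on its long edge across both jaws on the other side of the stud, 62 mm from it. Origin: centre of its underside. Pinch it across its 14 mm thickness (along its y).
- wood_tray: Yellow tray 140 (x) x 180 (y) x 42 mm high, walls and floor 4 mm, fixed to the mat, with offcuts of wooden joist up to 18 mm high stored along its +y end. Origin: centre of its underside. Its -y half is free (best put things down at about y = -35 mm). It and the other tray may change places.
- steel_tray: Yellow tray of the same size as the other, with two steel bars and two bolts, up to 22 mm high, stored along its +y end. Origin: centre of its underside. Its -y half is free (best put things down at about y = -35 mm).
- glue: White glue bottle with a pointed blue cap, 38 mm in diameter, 104 mm tall; bystander. Origin under its centre.
- facade: Facade panel of a model, 90 x 150 x 10 mm, lying flat; bystander.
- pencil: Wooden pencil lying flat, about 160 mm long; bystander.

How it is judged (in metres and radians):
On the way, in this order (a step that is already met when the one before it is completed fails the run):
1. the joist offcut lies released in the tray of wooden offcuts and the steel bar in the tray of steel bars and bolts (x of offcut in the frame of wood_tray between -0.066 and 0.066 m and y of offcut in the frame of wood_tray between -0.086 and 0.086 m and z of offcut in the frame of wood_tray between -0.002 and 0.045 m and contact force between each of offcut, parallel and the fingers below 0.1 N and x of parallel in the frame of steel_tray between -0.066 and 0.066 m and y of parallel in the frame of steel_tray between -0.086 and 0.086 m and z of parallel in the frame of steel_tray between -0.002 and 0.045 m), for 0.2 s.
2. the held gauge stands on the stud with its pointer settled on the index tab (distance between pointer_tip and index_tip below 0.0025 m and contact force between gauge and stud between 0.5 and 20 N and contact force between gauge and the fingers above 3 N and horizontal distance between gauge and crown below 0.025 m and angle between the x axis of gauge and the x axis of stud, either way round below 0.17 rad and velocity of joint pointer between -0.3 and 0.3 rad/s and contact force between gauge and offcut below 0.1 N and contact force between gauge and parallel below 0.1 N), for 0.4 s.
At the end, for the whole second after the job is handed in: Offcut and bar released in their trays; gauge gripped, at rest, bearing on the stud with 0.5-20 N, base centre within 25 mm of the crown (from above) and over 85 mm high, dial normal within 0.17 rad of the stud's x axis, still pointer within 2.5 mm of the tab's middle (all of step 1 and all of step 2 and linear speed of gauge below 0.02 m/s and height (world z) of gauge above 0.085 m); the arm keeps its last pose, push and grip.
It fails at once if the gauge falls over (leans more than 0.9 rad) (angle between gauge's own z axis and vertical above 0.9 rad).
It fails at once if the gauge is pressed on the stud with more than 80 N (contact force between gauge and stud above 80 N).
It fails at once if the glue bottle, the pencil or the facade panel is pushed more than 30 mm (distance of any of glue, facade, pencil from where it was at the start of the episode above 0.03 m).
It also fails if it takes over 72 s, if anything falls off the work surface, if the arm or the gripper's body presses on something with over 40 N, if the wrist force passes 120 N, or if a joint passes its speed limit or range.

## Working session

There is one attempt and no reset: what is moved stays moved. The work goes in short steps, Python scripts to look and compute and a tool call to move; the robot and the scene stay as the last step left them, time stands still between calls to the robot, and variables do not carry over. Pictures are saved under pics/ and viewed, and the job is handed in when it is done.

Besides the shell and the picture viewer there is one more tool, called as name(argument=value, ...), one argument or row to a line, values as JSON. jog_arm: Moves the arm, as the interface text tells. Its arguments: {"type":"object","properties":{"linear":{"type":"array"},"angular":{"type":"array"},"grip":{"type":"number"}},"required":["linear","angular"]}

```bash
mkdir -p pics; cat > h.py <<'E'
import numpy as np, cv2
from scipy.spatial.transform import Rotation as R
from cell import bot
def save(p,n): cv2.imwrite(f'pics/{n}.png',p['frame'][:,:,::-1])
def ray(p,px):
    K=np.array(p['K']);k1=p['k1'];T=np.array(p['world_from_camera'])
    u=np.array([(px[0]-K[0,2])/K[0,0],(px[1]-K[1,2])/K[1,1]])
    s=u.copy()
    for _ in range(30): s=u/(1+k1*(s@s))
    d=T[:3,:3]@np.array([s[0],s[1],1.]);return T[:3,3],d/np.linalg.norm(d)
def atz(p,px,z):
    o,d=ray(p,px);return o+d*(z-o[2])/d[2]
def tri(p1,a,p2,b):
    o1,d1=ray(p1,a);o2,d2=ray(p2,b)
    A=np.stack([d1,-d2],1);t=np.linalg.lstsq(A,o2-o1,rcond=None)[0]
    x1=o1+d1*t[0];x2=o2+d2*t[1];return (x1+x2)/2,np.linalg.norm(x1-x2)
def proj(p,X):
    T=np.array(p['world_from_camera']);c=T[:3,:3].T@(np.array(X)-T[:3,3]);s=c[:2]/c[2];s=s*(1+p['k1']*(s@s));K=np.array(p['K'])
    return K[0,0]*s[0]+K[0,2],K[1,1]*s[1]+K[1,2]
E
python3 - <<'E'
from h import *
np.set_printoptions(precision=4,suppress=True)
a=bot.snapshot('scene');b=bot.snapshot('top');save(a,'s0');save(b,'t0')
print(a['world_from_camera'],b['world_from_camera'],a['K'],a['k1'],bot.tip_reach)
for l in ['gauge','gauge_grip','pointer_tip','index_tip','vice','stud','crown','offcut','parallel','wood_tray','steel_tray','glue','facade','pencil']:
    ra=bot.mark_of(a,l)[:2];rb=bot.mark_of(b,l)[:2]
    print(l,[(np.round(r['centre']),round(r['conf'],2)) for r in ra],[(np.round(r['centre']),round(r['conf'],2)) for r in rb],end=' ')
    if ra and rb: print(*tri(a,ra[0]['centre'],b,rb[0]['centre']))
    else: print()
print(bot.get_obs())
E
```

```text
[[-0.4557  0.6414 -0.6172  1.2891]
 [ 0.8899  0.3439 -0.2996  0.3681]
 [ 0.0201 -0.6858 -0.7275  0.9492]
 [ 0.      0.      0.      1.    ]] [[ 0.012  -0.9865  0.1634  0.4001]
 [-0.9998 -0.0141 -0.0117  0.0157]
 [ 0.0138 -0.1632 -0.9865  1.1606]
 [ 0.      0.      0.      1.    ]] [[470.3609   0.     260.0846]
 [  0.     470.3609 199.5477]
 [  0.       0.       1.    ]] -0.06442057531089934 0.008
gauge [(array([355., 247.]), 0.84), (array([272., 218.]), 0.53)] [(array([141., 221.]), 0.79), (array([130., 213.]), 0.7)] [0.5192 0.2672 0.003 ] 0.002270014783113469
gauge_grip [(array([366., 211.]), 0.69)] [(array([129., 212.]), 0.75), (array([364., 188.]), 0.2)] [0.5232 0.2667 0.1438] 0.006259392520286873
pointer_tip [(array([357., 244.]), 0.38)] [] 
index_tip [(array([355., 238.]), 0.64)] [] 
vice [(array([270., 226.]), 0.63), (array([354., 198.]), 0.36)] [(array([227., 211.]), 0.66)] [ 0.5518  0.0468 -0.0044] 0.012103872731981073
stud [(array([273., 221.]), 0.68)] [(array([228., 207.]), 0.91)] [0.5544 0.0493 0.0208] 0.0011867874829800855
crown [(array([276., 199.]), 0.84), (array([354.,
[... 756 characters left out ...]
ray([355., 203.]), 0.71)] [(array([165., 283.]), 0.91)] [ 0.3638  0.2089 -0.0102] 0.01173393065350283
pencil [(array([344., 303.]), 0.66)] [(array([131., 158.]), 0.75)] [ 0.6841  0.2998 -0.0008] 0.003482969151643242
{'time': 1.5, 'joint_pos': array([-69.2923,  20.2258,  93.5857,   0.0007,  66.1889,  -0.136 ]), 'qd': array([-0.0401,  0.1231, -0.0788,  0.0607, -0.0495, -0.0073]), 'joint_efforts': array([  0.0001, -59.3755, -33.4566,   0.0699,   0.0158,  -0.    ]), 'position': array([ 0.2224, -0.5841,  0.2226]), 'orientation': array([-179.9996,   -0.0006,   20.8434]), 'ft_force': array([-0.2464,  0.8021, -0.0814]), 'moment': array([-0.0604, -0.0261, -0.032 ]), 'finger_gap': 0.09186545715038977}
```

View pictures.

View pics/s0.png

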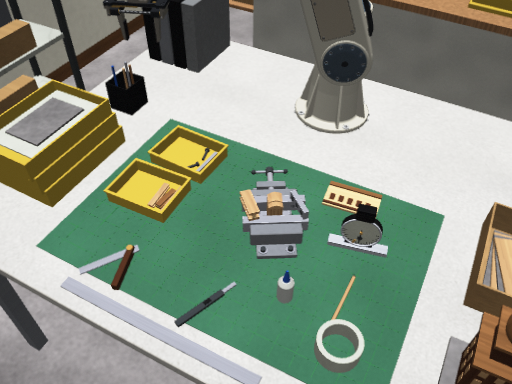

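View pics/t0.png

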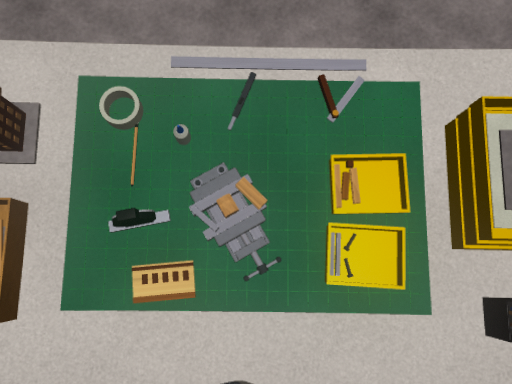

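```bash
python3 - <<'E'
import cv2
s=cv2.imread('pics/s0.png');t=cv2.imread('pics/t0.png')
cv2.imwrite('pics/s0c.png',cv2.resize(s[150:300,210:410],None,fx=4,fy=4,interpolation=cv2.INTER_CUBIC))
cv2.imwrite('pics/t0c.png',cv2.resize(t[140:270,90:290],None,fx=4,fy=4,interpolation=cv2.INTER_CUBIC))
cv2.imwrite('pics/t0d.png',cv2.resize(t[120:300,310:420],None,fx=3,fy=3,interpolation=cv2.INTER_CUBIC))
E
```

```text
(no output)
```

View pics/s0c.png

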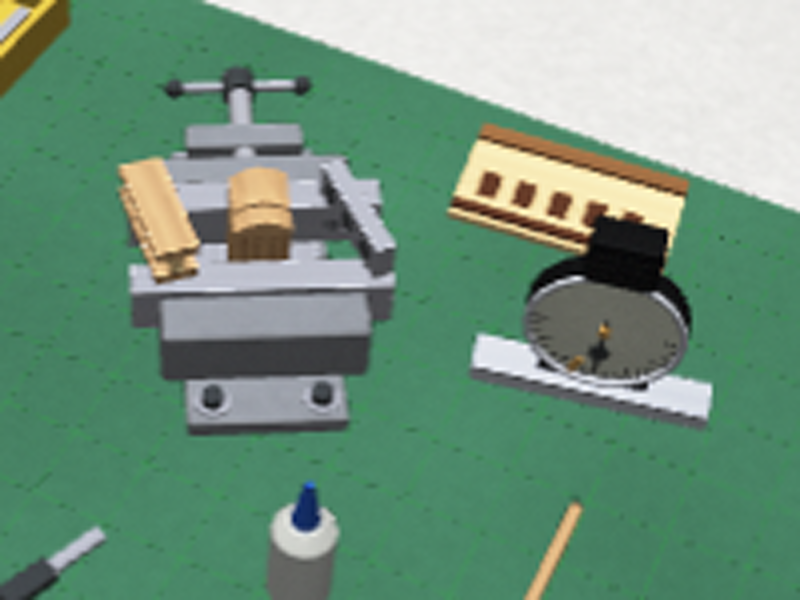

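View pics/t0c.png

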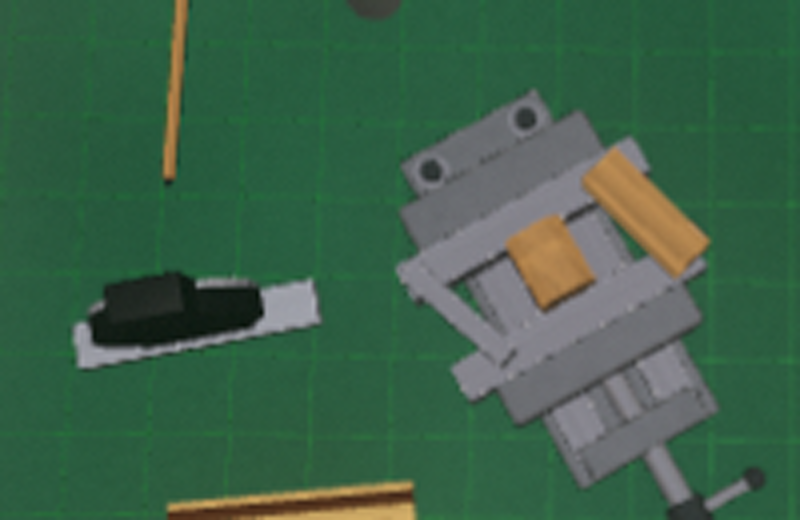

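View pics/t0d.png

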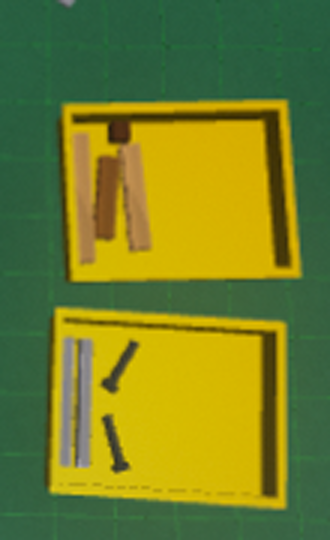

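```bash
cat > m.py <<'E'
from h import *
np.set_printoptions(precision=4,suppress=True)
a=bot.snapshot('scene');b=bot.snapshot('top')
T=lambda x,y:(x/4+90-.375,y/4+140-.375)
S=lambda x,y:(x/4+210-.375,y/4+150-.375)
for n,P,z,f,cam in [('offT',[(617,148),(583,185),(683,275),(710,240)],.09,T,b),
 ('parT',[(415,275),(500,362),(515,350),(430,265)],.088,T,b),
 ('lugT',[(105,285),(182,275),(186,312),(108,322)],.146,T,b),
 ('barT',[(76,322),(80,366),(320,322),(312,280)],.014,T,b),
 ('jaw+',[(398,268),(637,140)],.062,T,b),('jaw+in',[(415,297),(650,163)],.062,T,b),('jaw-',[(452,374),(695,250)],.062,T,b),('jaw-out',[(468,400),(706,265)],.062,T,b),('bolts',[(430,170),(525,120)],.03,T,b),
 ('studT',[(508,237),(553,213),(595,275),(545,307)],.096,T,b),
 ('s offT',[(120,168),(160,158),(198,242),(152,260)],.09,S,a),
 ('s parT',[(320,165),(340,162),(393,235),(375,252)],.088,S,a),
 ('s lugT',[(595,215),(665,222),(667,262),(590,255)],.146,S,a),
 ('s barT',[(478,335),(473,372),(705,417),(712,383)],.014,S,a),
 ('s jaw+',[(130,292),(393,285)],.062,S,a),('s jaw+in',[(132,265),(395,262)],.062,S,a)]:
    X=np.array([atz(cam,f(*p),z)[:2] for p in P])
    e=np.diff(np.vstack([X,X[:1]]),axis=0)
    print(n,X.mean(0),'len',np.linalg.norm(e,axis=1)*1000,'ang',np.degrees(np.arctan2(e[:,1],e[:,0])))
E
python3 m.py
python3 - <<'E'
from h import *
np.set_printoptions(precision=4,suppress=True)
T=lambda x,y:(x/3+310-.33,y/3+120-.33)
b=bot.snapshot('top')
for n,P in [('wood',[(62,102),(288,100),(301,277),(70,281)]),('steel',[(55,308),(287,322),(285,508),(48,493)])]:
    X=np.array([atz(b,T(*p),.042)[:2] for p in P])
    e=np.diff(np.vstack([X,X[:1]]),axis=0)
    print(n,X,X.mean(0),'len',np.linalg.norm(e,axis=1)*1000,'ang',np.degrees(np.arctan2(e[:,1],e[:,0])))
for l in ['wood_tray','steel_tray','offcut','parallel','gauge']:
  for r in bot.masks_of(b,l)[:2]:
    m=r['region'].astype(np.uint8);ys,xs=np.nonzero(m)
    print(l,r['conf'],r['centre'],cv2.minAreaRect(np.stack([xs,ys],1).astype(np.float32)))
E
```

```text
offT [ 0.5812 -0.0083] len [30.1407 79.8151 26.3274 77.9414] ang [ 138.7743 -131.5922  -36.8769   45.5383]
parT [0.5199 0.0985] len [71.8724 11.1576 71.1029 10.5278] ang [-134.6734  -50.3262   45.9257  125.0818]
lugT [0.5192 0.2701] len [42.2074 20.8047 42.6076 20.6737] ang [ -81.6855 -170.9625   98.14      7.9335]
barT [0.5201 0.2701] len [ 27.6033 149.2747  27.0538 147.2444] ang [-171.324   -78.7682   12.9273  101.0241]
jaw+ [0.5899 0.0699] len [164.3821 164.3821] ang [-60.5233 119.4767]
jaw+in [0.574  0.0605] len [163.7057 163.7057] ang [-59.0752 120.9248]
jaw- [0.5245 0.0348] len [163.8552 163.8552] ang [-62.036 117.964]
jaw-out [0.5122 0.0265] len [164.0832 164.0832] ang [-59.5682 120.4318]
bolts [0.6324 0.0978] len [67.2892 67.2892] ang [-60.7253 119.2747]
studT [0.552  0.0489] len [29.9224 44.3001 34.6531 46.7301] ang [ -60.6994 -145.2753  123.6471   28.7569]
s offT [ 0.5783 -0.0079] len [27.0415 76.0234 31.882  80.7977] ang [ 137.5513   45.8784  -34.2888 -137.2317]
s parT [0.5148 0.1005] len [13.3375 69.5325 18.7592 80.3058] ang [ 129.9201   52.4723  -13.0515 -130.4218]
s lug
[... 775 characters left out ...]
0625, 205.80003356933594), (21.913463592529297, 17.8885440826416), 63.43495178222656)
wood_tray 0.7 [367.6, 186.5] ((369.19195556640625, 183.29037475585938), (59.98847198486328, 77.61253356933594), 88.87670135498047)
steel_tray 0.8 [366.0, 256.6] ((366.02618408203125, 255.52923583984375), (81.2081069946289, 61.29437255859375), 3.1798300743103027)
offcut 0.76 [247.3, 191.1] ((250.75003051757812, 193.75001525878906), (33.23401641845703, 12.727920532226562), 45.0)
parallel 0.46 [203.9, 218.7] ((203.49998474121094, 218.49996948242188), (32.63687515258789, 5.730138301849365), 41.633541107177734)
gauge 0.81 [135.6, 219.9] ((138.25, 216.75), (21.1805419921875, 61.38435363769531), 78.69007110595703)
```

```bash
cat > pl.py <<'E'
# python3 pl.py x y z roll pitch yaw  [more...]
import sys
from h import *
o=bot.get_obs();p=np.array(o['position']);R0=R.from_euler('xyz',o['orientation'],degrees=True)
print(round(o['time'],2),p.round(4),np.round(o['orientation'],2),'F',np.round(o['ft_force'],2),'gap',round(o['finger_gap'],4),'q6',np.round(o['joint_pos'],1))
v=list(map(float,sys.argv[1:]))
for i in range(0,len(v),6):
    t=v[i:i+6];Rt=R.from_euler('xyz',t[3:],degrees=True)
    print('lin',(R0.inv().apply(np.array(t[:3])-p)).round(4).tolist(),'ang',(R0.inv()*Rt).as_rotvec().round(4).tolist())
E
python3 pl.py .58 -.007 .2 180 0 46.5  .58 -.007 .074 180 0 46.5
```

```text
1.9 [ 0.2224 -0.5841  0.2226] [180.     0.    20.85] F [-0.07  0.4   0.01] gap 0.0921 q6 [-69.3  20.2  93.6  -0.   66.2  -0.1]
lin [0.5395, -0.4121, 0.0226] ang [0.0, 0.0, -0.4478]
lin [0.5395, -0.4121, 0.1486] ang [0.0, 0.0, -0.4478]
```

jog_arm(
  linear=[
    [0.5395, -0.4121, 0.0226],
    [0.5395, -0.4121, 0.0226],
    [0.5395, -0.4121, 0.0226],
    [0.5395, -0.4121, 0.0226],
    [0.5395, -0.4121, 0.0226],
    [0.5395, -0.4121, 0.0226],
    [0.5395, -0.4121, 0.0226],
    [0.5395, -0.4121, 0.0226],
    [0.5395, -0.4121, 0.0226],
    [0.5395, -0.4121, 0.0226],
    [0.5395, -0.4121, 0.0226],
    [0.5395, -0.4121, 0.0226],
  ],
  angular=[
    [0, 0, -0.4478],
    [0, 0, -0.4478],
    [0, 0, -0.4478],
    [0, 0, -0.4478],
    [0, 0, -0.4478],
    [0, 0, -0.4478],
    [0, 0, -0.4478],
    [0, 0, -0.4478],
    [0, 0, -0.4478],
    [0, 0, -0.4478],
    [0, 0, -0.4478],
    [0, 0, -0.4478],
  ],
  grip=-0.13,
)

```text
time: 3.1
position: [0.5391, -0.0723, 0.2029]
orientation: [180.0, -0.0, 46.5]
ft_force: [0.7, -0.4, -0.6]
finger_gap: 0.0401
```

```bash
python3 pl.py .58 -.007 .2 180 0 46.5  .58 -.007 .13 180 0 46.5
```

```text
3.1 [ 0.5391 -0.0723  0.2029] [ 1.7996e+02 -2.0000e-02  4.6510e+01] F [ 0.72 -0.42 -0.62] gap 0.0401 q6 [ -7.8  14.2 104.7  -0.   61.   35.7]
lin [0.0755, -0.0153, 0.0029] ang [0.0006, -0.0003, 0.0002]
lin [0.0755, -0.0154, 0.0729] ang [0.0006, -0.0003, 0.0002]
```

jog_arm(
  linear=[
    [0.0755, -0.0153, 0.003],
    [0.0755, -0.0153, 0.003],
    [0.0755, -0.0153, 0.073],
    [0.0755, -0.0153, 0.073],
    [0.0755, -0.0153, 0.073],
  ],
  angular=[
    [0, 0, 0],
    [0, 0, 0],
    [0, 0, 0],
    [0, 0, 0],
    [0, 0, 0],
  ],
)

```text
time: 3.6
position: [0.5769, -0.0086, 0.1266]
orientation: [-179.8, 0.2, 46.5]
ft_force: [-0.2, -0.1, -0.2]
finger_gap: 0.0398
```

```bash
python3 - <<'E'
from h import *
a=bot.snapshot('scene');b=bot.snapshot('top')
i=np.hstack([cv2.resize(a['frame'][130:260,200:330],None,fx=3,fy=3,interpolation=2),cv2.resize(b['frame'][140:270,180:310],None,fx=3,fy=3,interpolation=2)])
cv2.imwrite('pics/a1.png',i[:,:,::-1])
print([proj(b,(.58,-.007,.09))],[proj(a,(.58,-.007,.09))])
E
python3 pl.py .58 -.007 .074 180 0 46.5 
```

```text
[(np.float64(251.1102757836031), np.float64(193.05893139855522))] [(np.float64(248.92028933156558), np.float64(201.69671674135404))]
3.7 [ 0.5793 -0.0091  0.13  ] [-1.7999e+02  1.0000e-02  4.6500e+01] F [-0.33 -0.16  0.89] gap 0.0404 q6 [ -1.   22.2 103.9  -0.   53.9  42.5]
lin [0.002, -0.0009, 0.056] ang [-0.0001, 0.0001, -0.0001]
```

View pics/a1.png

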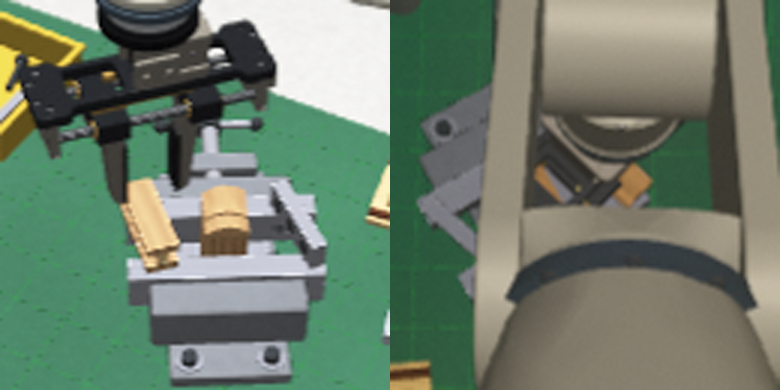

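The scene crop shows the two fingers straddling the offcut (around pixel 248,200 in the full frame), clear of the stud. Descending and gripping.

jog_arm(
  linear=[
    [0.002, -0.001, 0.03],
    [0.002, -0.001, 0.056],
    [0.002, -0.001, 0.056],
    [0.002, -0.001, 0.056],
  ],
  angular=[
    [0, 0, 0],
    [0, 0, 0],
    [0, 0, 0],
    [0, 0, 0],
  ],
)

```text
time: 4.1
position: [0.5806, -0.0072, 0.0752]
orientation: [179.9, -0.1, 46.5]
ft_force: [0.0, -0.6, 0.1]
finger_gap: 0.0399
```

jog_arm(
  linear=[
    [0, 0, 0],
    [0, 0, 0],
    [0, 0, 0],
    [0, 0, 0],
    [0, 0, 0],
  ],
  angular=[
    [0, 0, 0],
    [0, 0, 0],
    [0, 0, 0],
    [0, 0, 0],
    [0, 0, 0],
  ],
  grip=-1,
)

```text
time: 4.6
position: [0.5811, -0.007, 0.0755]
orientation: [179.9, -0.1, 46.5]
ft_force: [-1.2, -1.1, 7.6]
finger_gap: 0.0276
```

```bash
python3 pl.py  .58 -.007 .18 180 0 46.5 .617 -.338 .14 180 0 1.5 .617 -.338 .02 180 0 1.5
```

```text
4.6 [ 0.5811 -0.007   0.0755] [ 1.7987e+02 -1.1000e-01  4.6490e+01] F [-1.23 -1.14  7.59] gap 0.0276 q6 [ -0.8  26.5 105.7  -0.   47.6  42.7]
lin [-0.0005, -0.0006, -0.1045] ang [0.0022, -0.0019, -0.0001]
lin [-0.2152, 0.2541, -0.0643] ang [0.0013, -0.0027, 0.7853]
lin [-0.2154, 0.2538, 0.0557] ang [0.0013, -0.0027, 0.7853]
```

jog_arm(
  linear=[
    [0, 0, -0.04],
    [0, 0, -0.08],
    [0, 0, -0.1],
    [-0.215, 0.254, -0.09],
    [-0.215, 0.254, -0.09],
    [-0.215, 0.254, -0.08],
    [-0.215, 0.254, -0.08],
    [-0.215, 0.254, -0.07],
    [-0.215, 0.254, -0.07],
    [-0.215, 0.254, -0.065],
    [-0.215, 0.254, -0.065],
    [-0.215, 0.254, -0.065],
  ],
  angular=[
    [0, 0, 0],
    [0, 0, 0],
    [0, 0, 0],
    [0, 0, 0.785],
    [0, 0, 0.785],
    [0, 0, 0.785],
    [0, 0, 0.785],
    [0, 0, 0.785],
    [0, 0, 0.785],
    [0, 0, 0.785],
    [0, 0, 0.785],
    [0, 0, 0.785],
  ],
)

```text
time: 5.8
position: [0.6156, -0.3381, 0.1387]
orientation: [-180.0, 0.0, 1.4]
ft_force: [-0.5, 0.0, -0.4]
finger_gap: 0.0278
```

```bash
python3 - <<'E'
from h import *
a=bot.snapshot('scene');b=bot.snapshot('top')
i=np.hstack([cv2.resize(a['frame'][100:260,90:290],None,fx=2,fy=2,interpolation=2),cv2.resize(b['frame'][130:290,230:430],None,fx=2,fy=2,interpolation=2)])
cv2.imwrite('pics/a2.png',i[:,:,::-1])
E
python3 pl.py .617 -.338 .02 180 0 1.5 
```

```text
5.9 [ 0.6161 -0.3367  0.1392] [-1.7999e+02 -1.0000e-02  1.5600e+00] F [ 0.05 -0.88  0.2 ] gap 0.0275 q6 [-28.8  31.4  87.2   0.   61.4  59.6]
lin [0.0009, 0.0013, 0.1192] ang [-0.0002, -0.0002, 0.001]
```

View pics/a2.png

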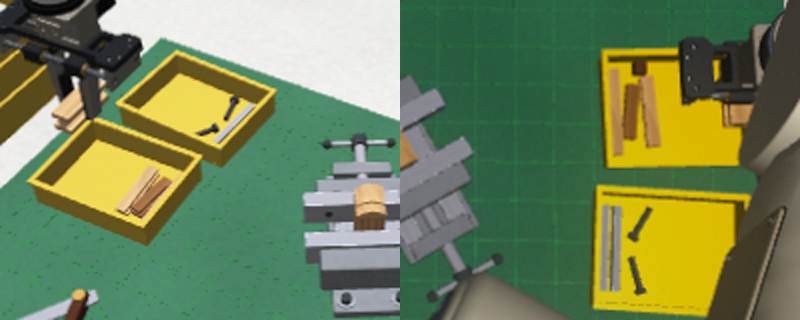

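The offcut is held level above the wooden-offcut tray's free half (about 75,105 in the left crop). Lowering.

jog_arm(
  linear=[
    [0, 0.001, 0.05],
    [0, 0.001, 0.09],
    [0, 0.001, 0.11],
    [0, 0.001, 0.12],
    [0, 0.001, 0.12],
  ],
  angular=[
    [0, 0, 0],
    [0, 0, 0],
    [0, 0, 0],
    [0, 0, 0],
    [0, 0, 0],
  ],
)

```text
time: 6.4
position: [0.6162, -0.3372, 0.0187]
orientation: [-180.0, 0.0, 1.6]
ft_force: [-1.0, -1.6, -1.2]
finger_gap: 0.028
```

jog_arm(
  linear=[
    [0, 0, 0],
    [0, 0, 0],
    [0, 0, 0],
    [0, 0, -0.05],
    [0, 0, -0.1],
    [0, 0, -0.15],
    [0, 0, -0.15],
  ],
  angular=[
    [0, 0, 0],
    [0, 0, 0],
    [0, 0, 0],
    [0, 0, 0],
    [0, 0, 0],
    [0, 0, 0],
    [0, 0, 0],
  ],
  grip=0,
)

```text
time: 7.1
position: [0.6201, -0.3409, 0.1776]
orientation: [179.6, -0.7, 1.5]
ft_force: [0.9, -0.7, -0.4]
finger_gap: 0.0462
```

```bash
python3 pl.py .518 .1005 .17 180 0 46.5
```

```text
7.1 [ 0.6201 -0.3409  0.1776] [179.62  -0.65   1.52] F [ 0.9  -0.75 -0.4 ] gap 0.0462 q6 [-28.9  29.4  85.4   0.   64.5  59.6]
lin [-0.0904, -0.444, 0.0037] ang [0.0108, -0.0082, -0.7851]
```

jog_arm(
  linear=[
    [-0.087, -0.44, 0],
    [-0.087, -0.44, 0],
    [-0.087, -0.44, 0],
    [-0.087, -0.44, 0],
    [-0.087, -0.44, 0],
    [-0.087, -0.44, 0],
    [-0.087, -0.44, 0],
    [-0.087, -0.44, 0],
    [-0.087, -0.44, 0],
    [-0.087, -0.44, 0],
    [-0.087, -0.44, 0],
    [-0.087, -0.44, 0],
  ],
  angular=[
    [0, 0, -0.785],
    [0, 0, -0.785],
    [0, 0, -0.785],
    [0, 0, -0.785],
    [0, 0, -0.785],
    [0, 0, -0.785],
    [0, 0, -0.785],
    [0, 0, -0.785],
    [0, 0, -0.785],
    [0, 0, -0.785],
    [0, 0, -0.785],
    [0, 0, -0.785],
  ],
  grip=-0.2,
)

```text
time: 8.3
position: [0.5176, 0.0982, 0.1687]
orientation: [180.0, -0.0, 46.5]
ft_force: [-0.2, -0.2, -0.7]
finger_gap: 0.0367
```

```bash
python3 - <<'E'
from h import *
a=bot.snapshot('scene');b=bot.snapshot('top')
i=np.hstack([cv2.resize(a['frame'][100:260,90:290],None,fx=2,fy=2,interpolation=2),cv2.resize(b['frame'][130:290,230:430],None,fx=2,fy=2,interpolation=2)])
cv2.imwrite('pics/a3.png',i[:,:,::-1])
E
python3 pl.py .518 .1005 .13 180 0 46.5 .518 .1005 .074 180 0 46.5
```

```text
8.4 [0.5177 0.0976 0.1686] [179.99   0.    46.41] F [ 0.28 -0.33 -0.5 ] gap 0.0369 q6 [ 10.5  15.1 108.6  -0.   56.4  54.1]
lin [0.0023, -0.0018, 0.0386] ang [0.0002, 0.0, -0.0016]
lin [0.0023, -0.0018, 0.0946] ang [0.0002, 0.0, -0.0016]
```

View pics/a3.png

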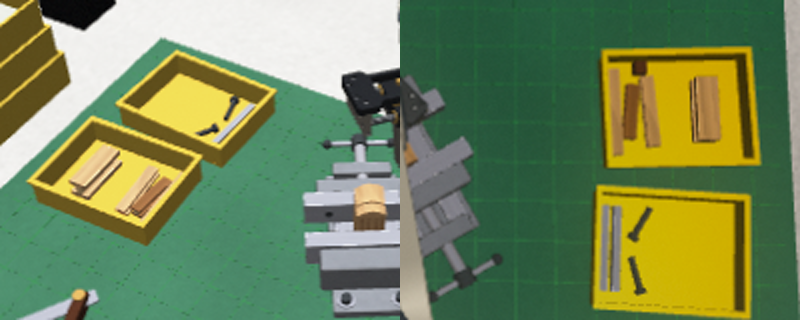

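The offcut lies flat in the wooden-offcut tray (right crop 706,108). Now the steel bar.

jog_arm(
  linear=[
    [0.002, -0.002, 0.04],
    [0.002, -0.002, 0.07],
    [0.002, -0.002, 0.094],
    [0.002, -0.002, 0.094],
    [0.002, -0.002, 0.094],
  ],
  angular=[
    [0, 0, 0],
    [0, 0, 0],
    [0, 0, 0],
    [0, 0, 0],
    [0, 0, 0],
  ],
)

```text
time: 8.9
position: [0.5175, 0.1008, 0.0748]
orientation: [-180.0, 0.0, 46.4]
ft_force: [0.1, -0.6, 1.1]
finger_gap: 0.0364
```

jog_arm(
  linear=[
    [0, 0, 0],
    [0, 0, 0],
    [0, 0, 0],
    [0, 0, 0],
    [0, 0, 0],
    [0, 0, 0],
  ],
  angular=[
    [0, 0, 0],
    [0, 0, 0],
    [0, 0, 0],
    [0, 0, 0],
    [0, 0, 0],
    [0, 0, 0],
  ],
  grip=-1,
)

```text
time: 9.5
position: [0.518, 0.1018, 0.0757]
orientation: [179.9, -0.1, 46.5]
ft_force: [-0.8, -0.9, 7.3]
finger_gap: 0.014
```

```bash
python3 pl.py .518 .1005 .18 180 0 46.5 .438 -.322 .14 180 0 -3
```

```text
9.5 [0.518  0.1018 0.0757] [ 1.7994e+02 -7.0000e-02  4.6520e+01] F [-0.82 -0.87  7.29] gap 0.014 q6 [ 11.   22.7 112.3  -0.   44.9  54.5]
lin [-0.0008, 0.001, -0.1043] ang [0.0011, -0.0012, 0.0003]
lin [-0.3624, 0.2337, -0.0645] ang [0.0005, -0.0016, 0.8643]
```

jog_arm(
  linear=[
    [0, 0, -0.04],
    [0, 0, -0.08],
    [0, 0, -0.1],
    [-0.362, 0.234, -0.1],
    [-0.362, 0.234, -0.1],
    [-0.362, 0.234, -0.1],
    [-0.362, 0.234, -0.1],
    [-0.362, 0.234, -0.09],
    [-0.362, 0.234, -0.08],
    [-0.362, 0.234, -0.07],
    [-0.362, 0.234, -0.065],
    [-0.362, 0.234, -0.065],
  ],
  angular=[
    [0, 0, 0],
    [0, 0, 0],
    [0, 0, 0],
    [0, 0, 0.864],
    [0, 0, 0.864],
    [0, 0, 0.864],
    [0, 0, 0.864],
    [0, 0, 0.864],
    [0, 0, 0.864],
    [0, 0, 0.864],
    [0, 0, 0.864],
    [0, 0, 0.864],
  ],
)

```text
time: 10.7
position: [0.4368, -0.3247, 0.1393]
orientation: [180.0, -0.0, -3.1]
ft_force: [0.2, 0.2, -1.8]
finger_gap: 0.0137
```

```bash
python3 - <<'E'
from h import *
a=bot.snapshot('scene')
i=np.hstack([cv2.resize(a['frame'][80:260,90:310],None,fx=3,fy=3,interpolation=2)])
cv2.imwrite('pics/a4.png',i[:,:,::-1])
E
python3 pl.py .438 -.322 .02 180 0 -3
```

```text
10.75 [ 0.4363 -0.3279  0.1384] [ 1.7987e+02  2.0000e-02 -3.0900e+00] F [-0.66 -3.36 -2.32] gap 0.0138 q6 [-3.700e+01  1.890e+01  1.078e+02 -1.000e-01  5.330e+01  5.620e+01]
lin [0.0015, -0.0063, 0.1184] ang [0.0022, 0.0003, -0.0016]
```

View pics/a4.png

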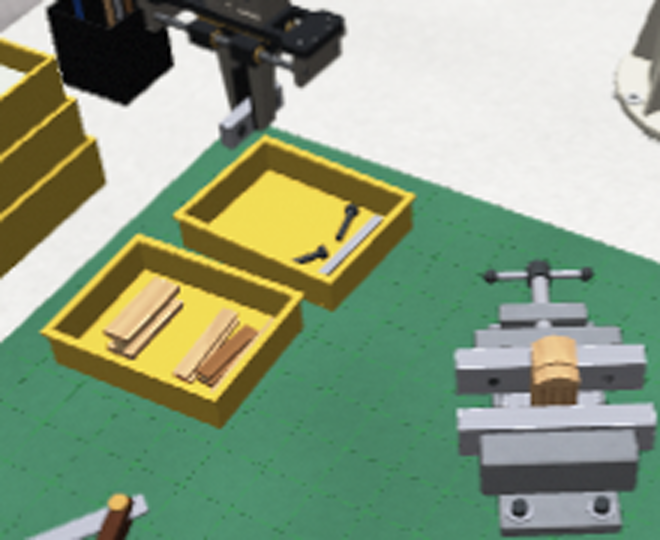

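The bar is held firmly above the free half of the steel tray and the jaws are clear. Lowering.

jog_arm(
  linear=[
    [0.001, -0.002, 0.05],
    [0.001, -0.002, 0.09],
    [0.001, -0.002, 0.112],
    [0.001, -0.002, 0.12],
    [0.001, -0.002, 0.12],
  ],
  angular=[
    [0, 0, 0],
    [0, 0, 0],
    [0, 0, 0],
    [0, 0, 0],
    [0, 0, 0],
  ],
)

```text
time: 11.25
position: [0.4386, -0.3196, 0.0191]
orientation: [-179.9, 0.1, -3.0]
ft_force: [0.2, 0.1, -1.1]
finger_gap: 0.0141
```

jog_arm(
  linear=[
    [0, 0, 0],
    [0, 0, 0],
    [0, 0, 0],
    [0, 0, -0.03],
    [0, 0, -0.08],
    [0, 0, -0.13],
    [0, 0, -0.2],
  ],
  angular=[
    [0, 0, 0],
    [0, 0, 0],
    [0, 0, 0],
    [0, 0, 0],
    [0, 0, 0],
    [0, 0, 0],
    [0, 0, 0],
  ],
  grip=0,
)

```text
time: 11.95
position: [0.4388, -0.3199, 0.2022]
orientation: [180.0, -0.0, -3.0]
ft_force: [0.9, -1.6, 0.3]
finger_gap: 0.0458
```

```bash
python3 - <<'E'
from h import *
np.set_printoptions(precision=4,suppress=True)
a=bot.snapshot('scene');b=bot.snapshot('top')
i=np.hstack([cv2.resize(a['frame'][100:260,90:290],None,fx=2,fy=2,interpolation=2),cv2.resize(b['frame'][130:290,230:430],None,fx=2,fy=2,interpolation=2)])
cv2.imwrite('pics/a5.png',i[:,:,::-1])
np.savez('g0.npz',a=a['frame'],b=b['frame'])
f=a['frame'][185:275,310:410]
cv2.imwrite('pics/g0s.png',cv2.resize(f,None,fx=8,fy=8,interpolation=2)[:600,:,::-1])
E
python3 pl.py .518 .270 .20 180 0 102.5
```

```text
12.05 [ 0.4423 -0.3225  0.2072] [179.61  -0.59  -3.  ] F [ 0.88  0.57 -0.72] gap 0.0457 q6 [-36.3  13.9 104.6  -0.   60.8  56.7]
lin [0.0445, -0.5957, 0.0036] ang [0.0143, -0.001, -1.8413]
```

View pics/a5.png

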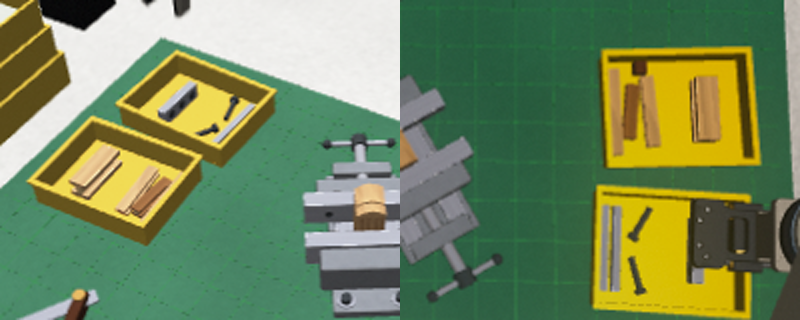

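View pics/g0s.png

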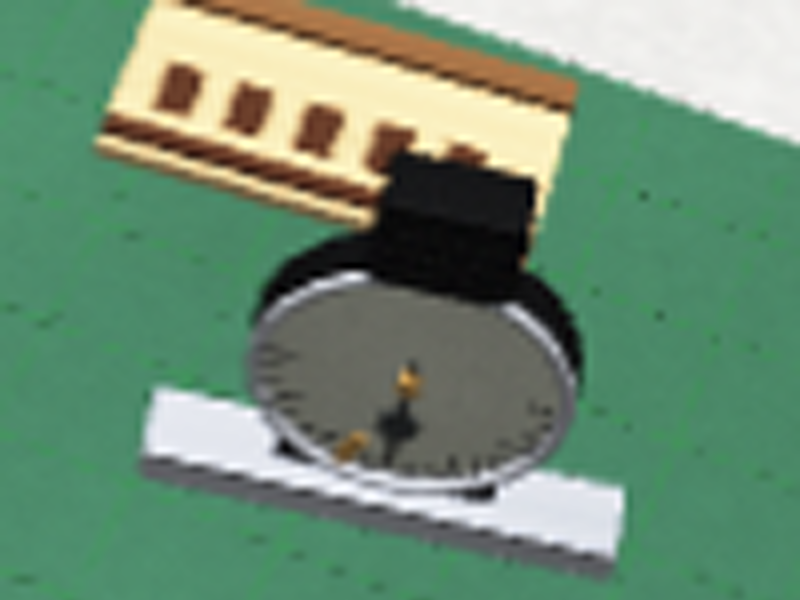

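Both pieces lie released in the right trays (offcut at right crop 706,108; bar at 178,100 in the left one). The zoom shows the pointer hanging straight down and the brass tab at (352,445) to its left, on the -y side. Fitting gauge pose and index angle.

```bash
cat > fit.py <<'E'
from h import *
from scipy.optimize import least_squares
np.set_printoptions(precision=4,suppress=True)
a=bot.snapshot('scene');b=bot.snapshot('top')
S=lambda x,y:((x+.5)/8+310-.5,(y+.5)/8+185-.5)
T=lambda x,y:(x/4+90-.375,y/4+140-.375)
pts=[(a,(-.014,-.075,.014),S(155,388)),(a,(.014,-.075,.014),S(143,457)),(a,(.014,.075,.014),S(610,555)),(a,(-.014,.075,.014),S(627,487)),(a,(.014,.075,0),S(613,578)),
(a,(-.012,-.022,.146),S(400,152)),(a,(-.012,.022,.146),S(538,180)),(a,(.012,-.022,.146),S(382,195)),
(b,(-.014,.075,.014),T(80,366)),(b,(.014,.075,.014),T(76,322)),(b,(-.014,-.075,.014),T(320,322)),(b,(.014,-.075,.014),T(312,280)),
(b,(.012,.022,.146),T(105,285)),(b,(.012,-.022,.146),T(182,275)),(b,(-.012,.022,.146),T(108,322)),]
def res(v,full=True):
    Rz=R.from_euler('z',v[2]); r=[]
    for c,X,px in pts: r+=list(np.array(proj(c,Rz.apply(X)+[v[0],v[1],0]))-px)
    return np.array(r)
f=least_squares(res,[.518,.27,.2],loss='soft_l1');v=f.x
print(v,np.degrees(v[2]));print(res(v).reshape(-1,2))
Rz=R.from_euler('z',v[2]);n=Rz.apply([1,0,0])
for nm,px in [('pin',S(408,380)),('tab',S(352,445)),('bob',S(398,425)),('tip',S(390,462))]:
    o,d=ray(a,px);P0=np.array([v[0],v[1],0])+n*.0085;X=o+d*((P0-o)@n)/(d@n)
    L=Rz.inv().apply(X-[v[0],v[1],0]);print(nm,L,'r',np.hypot(L[1],L[2]-.066),'ang',np.arctan2(-L[1],.066-L[2]))
E
python3 fit.py
```

```text
[0.5177 0.2701 0.203 ] 11.631912267273618
[[-0.0143  0.5097]
 [-0.395   0.125 ]
 [ 0.5137  1.1444]
 [-0.6188  1.0528]
 [-1.0715  1.6113]
 [-1.4307 -0.0167]
 [ 0.0204  0.416 ]
 [-0.5031  1.9013]
 [-0.0846  1.3448]
 [-0.6848  1.2718]
 [ 0.1691  0.8629]
 [ 0.3486  0.4403]
 [-0.7595  0.6165]
 [-0.0768 -0.6179]
 [ 0.0679  2.0049]]
pin [ 0.0085 -0.0006  0.0719] r 0.005954284347342216 ang 3.042109549798122
tab [ 0.0085 -0.0118  0.0363] r 0.03195783754812396 ang 0.3776485628444347
bob [0.0085 0.0001 0.0504] r 0.015617884850268281 ang -0.008654408194557674
tip [0.0085 0.0008 0.0322] r 0.033764888990679254 ang -0.02419943360673755
```

jog_arm(
  linear=[
    [0.047, -0.591, 0],
    [0.047, -0.591, 0],
    [0.047, -0.591, 0],
    [0.047, -0.591, 0],
    [0.047, -0.591, 0],
    [0.047, -0.591, 0],
    [0.047, -0.591, 0],
    [0.047, -0.591, 0],
    [0.047, -0.591, 0],
    [0.047, -0.591, 0],
    [0.047, -0.591, 0],
    [0.047, -0.591, 0],
  ],
  angular=[
    [0, 0, -1.825],
    [0, 0, -1.825],
    [0, 0, -1.825],
    [0, 0, -1.825],
    [0, 0, -1.825],
    [0, 0, -1.825],
    [0, 0, -1.825],
    [0, 0, -1.825],
    [0, 0, -1.825],
    [0, 0, -1.825],
    [0, 0, -1.825],
    [0, 0, -1.825],
  ],
)

```text
time: 13.35
position: [0.5157, 0.2698, 0.1976]
orientation: [-179.8, 0.0, 100.5]
ft_force: [0.3, 0.2, -0.5]
finger_gap: 0.0459
```

jog_arm(
  linear=[
    [0, 0, 0],
    [0, 0, 0],
  ],
  angular=[
    [0, 0, 0],
    [0, 0, 0],
  ],
)

```text
time: 13.55
position: [0.5156, 0.2677, 0.1976]
orientation: [-179.8, 0.1, 100.2]
ft_force: [0.2, -0.1, -0.4]
finger_gap: 0.046
```

```bash
python3 pl.py .518 .270 .17 180 0 101.7 .518 .270 .121 180 0 101.7
```

```text
13.55 [0.5156 0.2677 0.1976] [-1.7981e+02  8.0000e-02  1.0015e+02] F [ 0.23 -0.07 -0.37] gap 0.046 q6 [ 27.3  17.9 100.4  -0.   61.9  17.2]
lin [0.0019, 0.0029, 0.0276] ang [-0.0033, 0.0013, -0.027]
lin [0.002, 0.003, 0.0766] ang [-0.0033, 0.0013, -0.027]
```

jog_arm(
  linear=[
    [0.002, 0.003, 0],
    [0.002, 0.003, 0.026],
    [0.002, 0.003, 0.026],
    [0.002, 0.003, 0.026],
  ],
  angular=[
    [-0.0033, 0.0013, -0.027],
    [-0.0033, 0.0013, -0.027],
    [-0.0033, 0.0013, -0.027],
    [-0.0033, 0.0013, -0.027],
  ],
)

```text
time: 13.95
position: [0.5191, 0.2688, 0.1734]
orientation: [179.9, -0.0, 101.6]
ft_force: [0.0, -0.2, -0.2]
finger_gap: 0.0458
```

```bash
python3 - <<'E'
from h import *
a=bot.snapshot('scene');b=bot.snapshot('top')
i=np.hstack([cv2.resize(a['frame'][150:270,300:430],None,fx=3,fy=3,interpolation=2),cv2.resize(b['frame'][150:270,60:190],None,fx=3,fy=3,interpolation=2)])
cv2.imwrite('pics/a6.png',i[:,:,::-1])
E
python3 pl.py .518 .270 .121 180 0 101.7
```

```text
14.05 [0.5199 0.2696 0.1745] [ 1.7977e+02 -8.0000e-02  1.0162e+02] F [ 0.14 -1.43  0.92] gap 0.0462 q6 [ 27.3  19.5 101.3   0.   58.9  15.6]
lin [0.0006, -0.002, 0.0535] ang [0.0041, -0.0015, -0.0014]
```

View pics/a6.png

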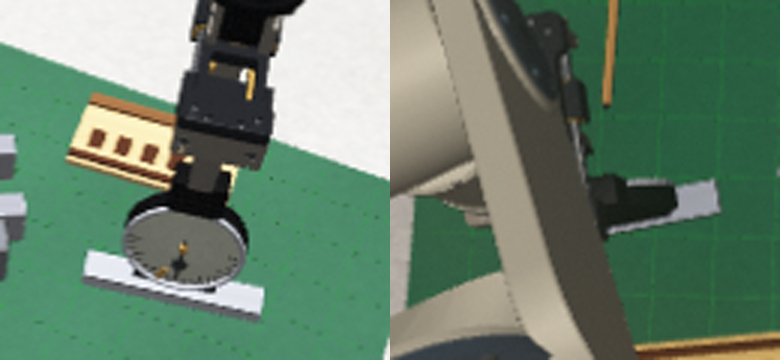

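The open fingers stand centred over the lug (left crop 200,180). Descending and pinching.

jog_arm(
  linear=[
    [0.0006, 0, 0.02],
    [0.0006, 0, 0.04],
    [0.0006, 0, 0.052],
    [0.0006, 0, 0.052],
    [0.0006, 0, 0.052],
  ],
  angular=[
    [0, 0, 0],
    [0, 0, 0],
    [0, 0, 0],
    [0, 0, 0],
    [0, 0, 0],
  ],
)

```text
time: 14.55
position: [0.5199, 0.2709, 0.1223]
orientation: [179.8, -0.1, 101.7]
ft_force: [-0.1, -0.5, 1.4]
finger_gap: 0.0459
```

jog_arm(
  linear=[
    [0, 0, 0],
    [0, 0, 0],
    [0, 0, 0],
    [0, 0, 0],
    [0, 0, 0],
    [0, 0, 0],
  ],
  angular=[
    [0, 0, 0],
    [0, 0, 0],
    [0, 0, 0],
    [0, 0, 0],
    [0, 0, 0],
    [0, 0, 0],
  ],
  grip=-1,
)

```text
time: 15.15
position: [0.5197, 0.271, 0.1221]
orientation: [179.8, -0.1, 101.7]
ft_force: [-0.9, -0.2, 5.7]
finger_gap: 0.024
```

```bash
python3 pl.py .518 .270 .25 180 0 101.7 .550 .048 .25 180 0 120
```

```text
15.15 [0.5197 0.271  0.1221] [ 1.7978e+02 -8.0000e-02  1.0168e+02] F [-0.89 -0.22  5.69] gap 0.024 q6 [ 27.4  23.2 103.6   0.   53.   15.7]
lin [-0.0004, -0.0013, -0.1279] ang [0.0038, -0.0014, -0.0004]
lin [-0.2243, -0.015, -0.1282] ang [0.004, -0.0008, -0.3198]
```

```bash
cat > tg.py <<'E'
# python3 tg.py A h yb [xb]: base rolled A, centre at vice y=yb(m), gauge underside h above contact line
import sys
from h import *
np.set_printoptions(precision=4,suppress=True)
A,h,yb=map(float,sys.argv[1:4]);xb=float(sys.argv[4]) if len(sys.argv)>4 else 0
C=np.array([.550,.048,0]);yaw=np.radians(30)
gx=np.array([np.cos(yaw),np.sin(yaw),0]);gy=np.array([-np.sin(yaw),np.cos(yaw),0]);gz=np.array([0,0,1.])
cz=max(z+(yb-y)*np.tan(A) for y,z in [(0,.1),(-.009,.0975),(-.018,.091),(.01,.098)])
base=C+gx*xb+gy*yb+gz*(cz+h)
Q=R.from_rotvec(gx*A)
TCP=base+Q.apply([0,0,.1221]); Rt=Q*R.from_euler('xyz',[180,0,120],degrees=True)
o=bot.get_obs();p=np.array(o['position']);R0=R.from_euler('xyz',o['orientation'],degrees=True)
print(round(o['time'],2),p,np.round(o['orientation'],2),'F',np.round(o['ft_force'],2),'gap',round(o['finger_gap'],4))
print('TCP',TCP,'base',base,'eul',Rt.as_euler('xyz',degrees=True))
print('lin',R0.inv().apply(TCP-p),'ang',(R0.inv()*Rt).as_rotvec())
E
python3 tg.py 0 .03 -.003
```

```text
15.15 [0.5197 0.271  0.1221] [179.78  -0.08 101.68] F [-0.89 -0.22  5.69] gap 0.024
TCP [0.5515 0.0454 0.2521] base [0.5515 0.0454 0.13  ] eul [-180.    0.  120.]
lin [-0.2272 -0.014  -0.1303] ang [ 0.004  -0.0008 -0.3198]
```

jog_arm(
  linear=[
    [0, 0, -0.015],
    [0, 0, -0.045],
    [0, 0, -0.08],
    [0, 0, -0.115],
    [-0.02, -0.001, -0.13],
    [-0.05, -0.003, -0.13],
    [-0.08, -0.005, -0.13],
    [-0.11, -0.007, -0.13],
    [-0.14, -0.009, -0.13],
    [-0.17, -0.0105, -0.13],
    [-0.2, -0.0125, -0.13],
    [-0.227, -0.014, -0.13],
  ],
  angular=[
    [0, 0, 0],
    [0, 0, 0],
    [0, 0, 0],
    [0, 0, 0],
    [0, 0, -0.03],
    [0, 0, -0.07],
    [0, 0, -0.11],
    [0, 0, -0.15],
    [0, 0, -0.2],
    [0, 0, -0.24],
    [0, 0, -0.28],
    [0, 0, -0.32],
  ],
)

```text
time: 16.35
position: [0.551, 0.044, 0.2518]
orientation: [179.8, -0.0, 120.1]
ft_force: [0.7, -0.1, -2.6]
finger_gap: 0.0241
```

jog_arm(
  linear=[
    [0, 0, 0],
    [0, 0, 0],
    [0, 0, 0],
    [0, 0, 0],
    [0, 0, 0],
    [0, 0, 0],
  ],
  angular=[
    [0, 0, 0],
    [0, 0, 0],
    [0, 0, 0],
    [0, 0, 0],
    [0, 0, 0],
    [0, 0, 0],
  ],
)

```text
time: 16.95
position: [0.5512, 0.046, 0.2513]
orientation: [179.8, -0.0, 120.1]
ft_force: [-0.3, -0.9, -2.6]
finger_gap: 0.0241
```

```bash
python3 tg.py 0.32 .03 -.003; python3 - <<'E'
from h import *
a=bot.snapshot('scene');b=bot.snapshot('top')
i=np.hstack([cv2.resize(a['frame'][120:250,210:340],None,fx=5,fy=5,interpolation=2)[:600],])
cv2.imwrite('pics/a7.png',i[:,:,::-1])
E
```

```text
16.95 [0.5512 0.046  0.2513] [179.8   -0.01 120.05] F [-0.29 -0.88 -2.59] gap 0.0241
TCP [0.5707 0.0121 0.2454] base [0.5515 0.0454 0.1295] eul [180.     -18.3346 120.    ]
lin [-0.0391 -0.0001  0.0059] ang [0.0032 0.3198 0.0015]
```

View pics/a7.png

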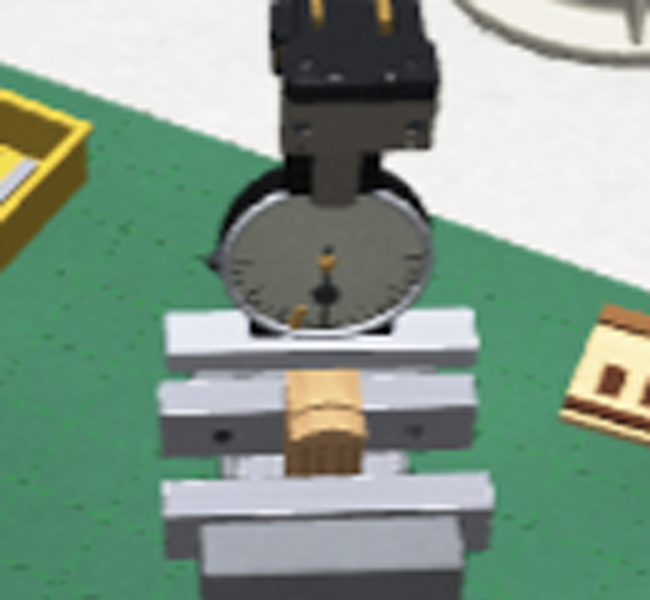

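The gauge hangs level above the stud; tab at (298,317), pin (327,262), 13.3 mm sideways at 40 mm radius, so index ≈ 0.33 rad. Rolling in the air.

jog_arm(
  linear=[
    [-0.007, 0, 0.001],
    [-0.014, 0, 0.002],
    [-0.021, 0, 0.003],
    [-0.028, 0, 0.004],
    [-0.034, 0, 0.005],
    [-0.04, 0, 0.006],
    [-0.04, 0, 0.006],
    [-0.04, 0, 0.006],
    [-0.04, 0, 0.006],
    [-0.04, 0, 0.006],
    [-0.04, 0, 0.006],
    [-0.04, 0, 0.006],
  ],
  angular=[
    [0.001, 0.055, 0],
    [0.001, 0.11, 0],
    [0.001, 0.165, 0],
    [0.002, 0.22, 0],
    [0.003, 0.275, 0],
    [0.003, 0.33, 0],
    [0.003, 0.33, 0],
    [0.003, 0.33, 0],
    [0.003, 0.33, 0],
    [0.003, 0.33, 0],
    [0.003, 0.33, 0],
    [0.003, 0.33, 0],
  ],
)

```text
time: 18.25
position: [0.5713, 0.0112, 0.2456]
orientation: [179.9, -18.9, 120.1]
ft_force: [0.5, -0.3, -2.2]
finger_gap: 0.0241
```

```bash
python3 tg.py 0.33 .0 -.003; cat > look.py <<'E'
from h import *
import sys
np.set_printoptions(precision=4,suppress=True)
a=bot.snapshot('scene');b=bot.snapshot('top')
f=a['frame'][150:225,240:340]
cv2.imwrite(f'pics/{sys.argv[1]}.png',cv2.resize(f,None,fx=8,fy=8,interpolation=2)[:,:,::-1])
for l in ['pointer_tip','index_tip']:
  for c in (a,b):
    print(l,[(np.round(r['centre'],1),round(r['conf'],2)) for r in bot.mark_of(c,l)[:2]])
E
python3 look.py a8
```

```text
18.25 [0.5713 0.0112 0.2456] [179.94 -18.89 120.09] F [ 0.52 -0.33 -2.22] gap 0.0241
TCP [0.5713 0.0111 0.2151] base [0.5515 0.0454 0.0996] eul [180.     -18.9076 120.    ]
lin [-0.01   -0.      0.0288] ang [0.0005 0.0004 0.0015]
pointer_tip [(array([261.5, 187.8]), 0.42)]
pointer_tip []
index_tip [(array([265.1, 182.4]), 0.55)]
index_tip []
```

View pics/a8.png

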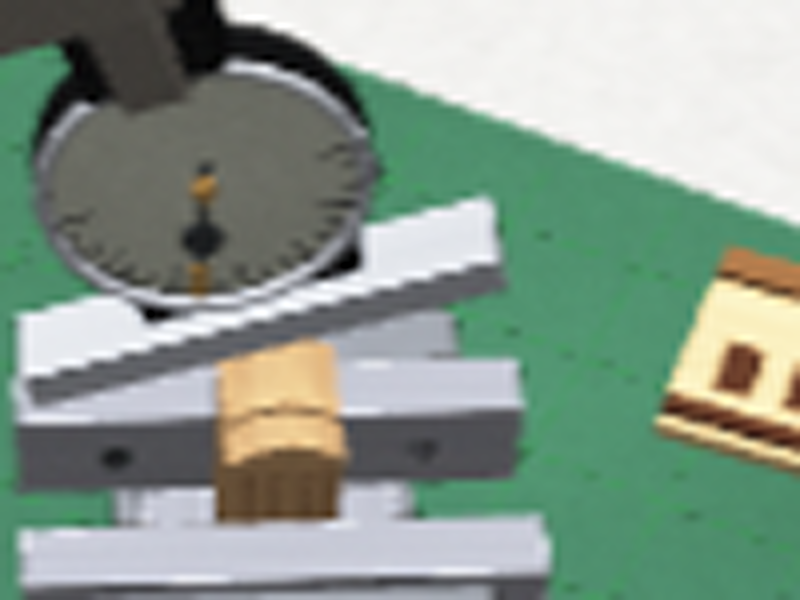

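In the air the pointer (bob 203,237, tip 200,275) lies on the brass tab (200,278). Lowering straight down.

```bash
python3 tg.py 0.33 .005 .004;  python3 tg.py 0.33 .0 .004
```

```text
18.55 [0.5713 0.0109 0.2453] [179.97 -18.91 120.05] F [-0.13  0.   -2.48] gap 0.0238
TCP [0.5678 0.0172 0.2225] base [0.548  0.0515 0.107 ] eul [180.     -18.9076 120.    ]
lin [-0.0005  0.0001  0.024 ] ang [ 0.0003 -0.0001  0.0009]
18.55 [0.5713 0.0109 0.2453] [179.97 -18.91 120.05] F [-0.13  0.   -2.48] gap 0.0238
TCP [0.5678 0.0172 0.2175] base [0.548  0.0515 0.102 ] eul [180.     -18.9076 120.    ]
lin [-0.0021  0.0001  0.0287] ang [ 0.0003 -0.0001  0.0009]
```

jog_arm(
  linear=[
    [0, 0, 0.008],
    [0, 0, 0.016],
    [-0.0005, 0, 0.022],
    [-0.0005, 0, 0.023],
    [-0.0005, 0, 0.023],
    [-0.0005, 0, 0.023],
  ],
  angular=[
    [0, 0, 0],
    [0, 0, 0],
    [0, 0, 0],
    [0, 0, 0],
    [0, 0, 0],
    [0, 0, 0],
  ],
)

```text
time: 19.15
position: [0.568, 0.0169, 0.2235]
orientation: [180.0, -18.9, 120.1]
ft_force: [0.1, 0.2, -1.7]
finger_gap: 0.0237
```

jog_arm(
  linear=[
    [-0.0003, 0, 0.001],
    [-0.0007, 0, 0.002],
    [-0.0007, 0, 0.002],
    [-0.0007, 0, 0.002],
  ],
  angular=[
    [0, 0, 0],
    [0, 0, 0],
    [0, 0, 0],
    [0, 0, 0],
  ],
)

```text
time: 19.55
position: [0.5679, 0.0169, 0.2213]
orientation: [180.0, -18.9, 120.1]
ft_force: [0.2, -0.9, -2.3]
finger_gap: 0.024
```

```bash
 python3 tg.py 0.33 .0 .004; python3 look.py a9
```

```text
19.55 [0.5679 0.0169 0.2213] [179.96 -18.91 120.05] F [ 0.21 -0.91 -2.27] gap 0.024
TCP [0.5678 0.0172 0.2175] base [0.548  0.0515 0.102 ] eul [180.     -18.9076 120.    ]
lin [-0.0009  0.0001  0.0037] ang [ 0.0003 -0.0001  0.0009]
pointer_tip [(array([264.6, 193.3]), 0.37)]
pointer_tip []
index_tip [(array([268.7, 189.7]), 0.75)]
index_tip []
```

View pics/a9.png

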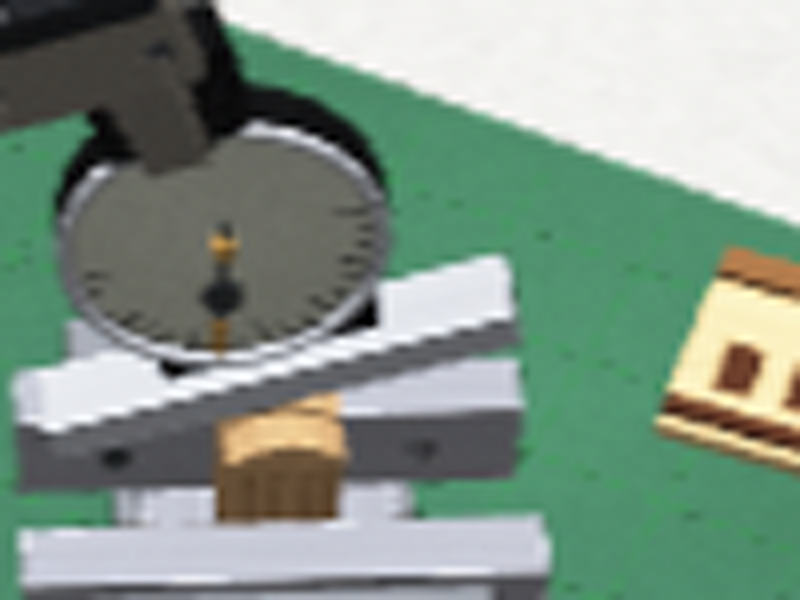

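Still on the tab; bar about 4 mm above the stud. Small steps down, watching the force.

jog_arm(
  linear=[
    [-0.0003, 0, 0.001],
    [-0.0007, 0, 0.002],
    [-0.0007, 0, 0.002],
    [-0.0007, 0, 0.002],
  ],
  angular=[
    [0, 0, 0],
    [0, 0, 0],
    [0, 0, 0],
    [0, 0, 0],
  ],
)

```text
time: 20.25
position: [0.5678, 0.0169, 0.2191]
orientation: [180.0, -18.9, 120.0]
ft_force: [0.4, -0.4, -3.2]
finger_gap: 0.0239
```

jog_arm(
  linear=[
    [-0.0003, 0, 0.001],
    [-0.0003, 0, 0.001],
    [-0.0003, 0, 0.001],
  ],
  angular=[
    [0, 0, 0],
    [0, 0, 0],
    [0, 0, 0],
  ],
)

```text
time: 20.55
position: [0.5678, 0.0169, 0.2181]
orientation: [180.0, -18.9, 120.0]
ft_force: [-1.0, 0.9, -3.2]
finger_gap: 0.0237
```

jog_arm(
  linear=[
    [-0.0003, 0, 0.001],
    [-0.0003, 0, 0.001],
    [-0.0003, 0, 0.001],
  ],
  angular=[
    [0, 0, 0],
    [0, 0, 0],
    [0, 0, 0],
  ],
)

```text
time: 20.85
position: [0.5678, 0.017, 0.217]
orientation: [180.0, -18.9, 120.1]
ft_force: [-0.3, 1.1, -3.2]
finger_gap: 0.0239
```

jog_arm(
  linear=[
    [-0.0003, 0, 0.001],
    [-0.0003, 0, 0.001],
    [-0.0003, 0, 0.001],
  ],
  angular=[
    [0, 0, 0],
    [0, 0, 0],
    [0, 0, 0],
  ],
)

```text
time: 21.15
position: [0.568, 0.0169, 0.2165]
orientation: [179.9, -18.9, 120.1]
ft_force: [-0.1, -0.5, 3.3]
finger_gap: 0.0241
```

jog_arm(
  linear=[
    [-0.0003, 0, 0.001],
    [-0.0003, 0, 0.001],
    [-0.0003, 0, 0.001],
  ],
  angular=[
    [0, 0, 0],
    [0, 0, 0],
    [0, 0, 0],
  ],
)

```text
time: 21.45
position: [0.5681, 0.0169, 0.2164]
orientation: [179.9, -18.9, 120.1]
ft_force: [-0.9, -2.7, 10.6]
finger_gap: 0.0242
```

jog_arm(
  linear=[
    [0.0002, 0, -0.0006],
    [0.0002, 0, -0.0006],
    [0.0002, 0, -0.0006],
    [0.0002, 0, -0.0006],
    [0.0002, 0, -0.0006],
    [0.0002, 0, -0.0006],
    [0.0002, 0, -0.0006],
    [0.0002, 0, -0.0006],
  ],
  angular=[
    [0, 0, 0],
    [0, 0, 0],
    [0, 0, 0],
    [0, 0, 0],
    [0, 0, 0],
    [0, 0, 0],
    [0, 0, 0],
    [0, 0, 0],
  ],
)

```text
time: 22.25
position: [0.5681, 0.0169, 0.2164]
orientation: [179.9, -18.9, 120.1]
ft_force: [-0.4, -3.2, 7.4]
finger_gap: 0.0238
```

```bash
 python3 tg.py 0.33 .0 .004; python3 look.py b1; python3 - <<'E'
from h import *
for i in range(4): print(np.round(bot.get_obs()['ft_force'],2)); b=bot.snapshot('top')
cv2.imwrite('pics/b1t.png',cv2.resize(b['frame'][130:290,150:310],None,fx=3,fy=3)[:,:,::-1])
E
```

```text
22.25 [0.5681 0.0169 0.2164] [179.92 -18.89 120.07] F [-0.38 -3.2   7.4 ] gap 0.0238
TCP [0.5678 0.0172 0.2175] base [0.548  0.0515 0.102 ] eul [180.     -18.9076 120.    ]
lin [ 0.0007 -0.0001 -0.0009] ang [0.001  0.0003 0.0011]
pointer_tip [(array([271.7, 229. ]), 0.73), (array([264.9, 191.5]), 0.45)]
pointer_tip []
index_tip [(array([270.2, 194.4]), 0.57)]
index_tip [(array([375. , 184.9]), 0.68), (array([226.9, 206.1]), 0.18)]
[-1.11 -1.81  7.19]
[-1.03 -1.76  7.02]
[-0.47 -1.49  7.03]
[-0.35 -2.61  8.17]
```

View pics/b1.png

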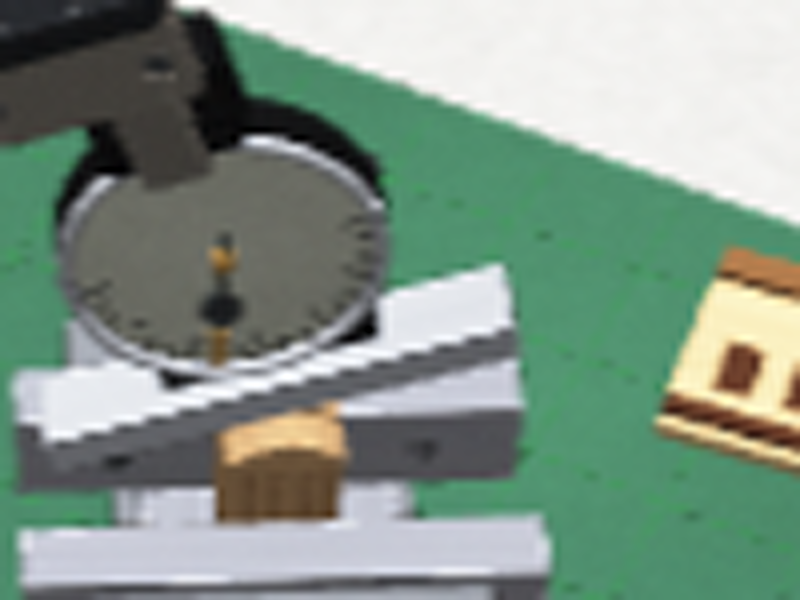

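View pics/b1t.png

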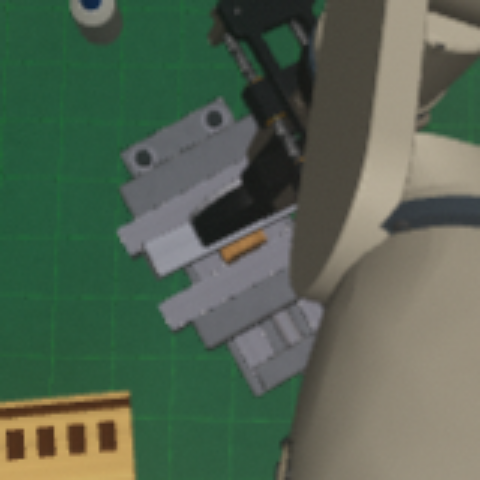

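```bash
python3 - <<'E'
from h import *
from scipy.optimize import least_squares
np.set_printoptions(precision=4,suppress=True)
a=bot.snapshot('scene')
S=lambda x,y:((x+.5)/8+240-.5,(y+.5)/8+150-.5)
S5=lambda x,y:((x+.5)/5+210-.5,(y+.5)/5+120-.5)
pts=[((.014,-.075,.014),S(53,442)),((-.014,.075,.014),S(502,265)),((.014,.075,.014),S(513,330)),((.014,.075,0),S(515,357)),((.014,-.075,0),S(57,468)),((.0085,0,.066),S(222,260))]
def res(v):
    Q=R.from_euler('zx',[v[3],v[4]]) if 0 else R.from_euler('ZX',[v[3],v[4]]);r=[]
    for X,px in pts: r+=list(np.array(proj(a,Q.apply(X)+v[:3]))-px)
    return r
f=least_squares(res,[.55,.05,.1,.52,.33]);print('gauge',f.x);print(np.array(f.fun).reshape(-1,2))
Rz=R.from_euler('z',30,degrees=True)
# vice: jaw top corners in a7 (jaws' inner/outer), stud top
P5=[((-.0225,-.018,.091),S5(285,371)),((-.0225,.018,.094),S5(361,371)),((.0225,-.018,.088),S5(286,440)),((.0225,.018,.091),S5(366,437)),
((.022,-.082,.062),S5(163,480)),((.022,.082,.062),S5(490,474))]
def r2(v):
    Q=R.from_euler('z',v[2]);r=[]
    for X,px in P5: r+=list(np.array(proj(a,Q.apply(X)+[v[0],v[1],0]))-px)
    return r
g=least_squares(r2,[.55,.048,.52]);print('vice',g.x);print(np.array(g.fun).reshape(-1,2))
d=f.x[:2]-g.x[:2];print('offset in vice frame',R.from_euler('z',-g.x[2]).apply([*d,0]))
print(np.round(bot.get_obs()['ft_force'],2),bot.get_obs()['time'])
E
```

```text
gauge [0.5344 0.0442 0.089  0.4981 0.3372]
[[-0.7266 -0.1723]
 [-0.1637 -0.051 ]
 [-0.5543 -0.1531]
 [ 0.5974  0.2001]
 [ 0.6107  0.0947]
 [ 0.237   0.0801]]
vice [0.547  0.0484 0.5072]
[[ 0.4902  0.378 ]
 [-0.4905 -0.5916]
 [ 1.0545  0.5064]
 [-0.376   0.1211]
 [-0.1355 -0.3839]
 [-0.5577  0.0178]]
offset in vice frame [-0.0131  0.0024  0.    ]
[-1.21 -2.49  7.89] 22.8
```

```bash
python3 - <<'E'
from h import *
a=bot.snapshot('scene')
# plumb line at pointer plane from dial centre; index candidates
Rz=R.from_euler('ZX',[.515,.333]);base=np.array([.545,.0495,.1015])
c=base+Rz.apply([.0085,0,.066])
def crop(p): return ((p[0]-240+.5)*8-.5,(p[1]-150+.5)*8-.5)
print('centre',crop(proj(a,c)))
for d in (-.06,-.03,0,.03,.06):
    q=R.from_euler('ZX',[.515,d]);print(d,np.round(crop(proj(a,c+q.apply([0,0,-.04]))),1))
f=a['frame'][176:200,255:285]
cv2.imwrite('pics/b2.png',cv2.resize(f,None,fx=24,fy=24,interpolation=2)[:,:,::-1])
E
```

```text
centre (np.float64(226.78064935415568), np.float64(259.47873733051097))
-0.06 [214.7 352.9]
-0.03 [218.6 352.9]
0 [222.6 352.9]
0.03 [226.5 352.8]
0.06 [230.4 352.6]
```

View pics/b2.png

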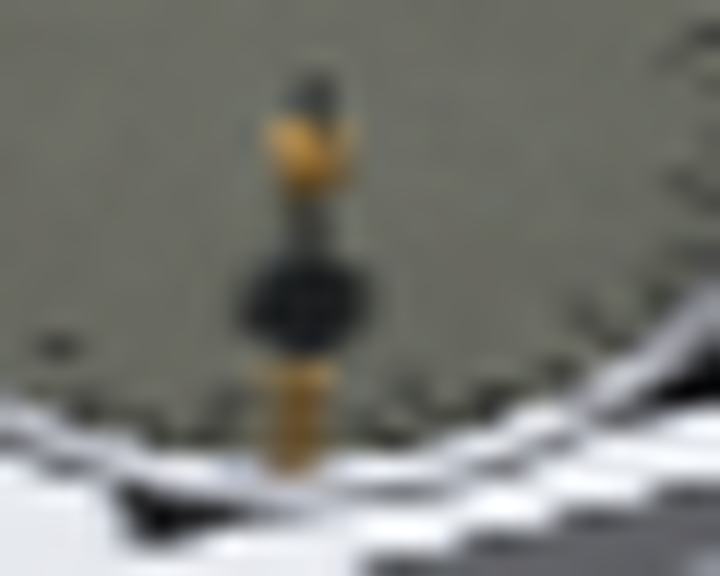

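The zoom shows the pointer's needle running down the middle of the brass tab (column about 298 in the crop), with under 1 mm of error. Handing in.

```bash
python3 -c "
from h import *
o=bot.get_obs();print(o['time'],np.round(o['ft_force'],2),o['finger_gap'],np.abs(o['qd']).max());print(bot.hand_in())"
```

```text
22.85 [-1.04 -1.86  7.03] 0.023819543078556212 0.10303137303681491
the job is handed in; nothing more can be done
None
```

I put the joist offcut in the wooden-offcuts tray and the steel bar in the steel tray. I then gripped the gauge by its lug, rolled it about 0.33 rad over the stud and handed it in at 22.9 s, held still. No verdict was reported.

**Trays:** the pictures showed both pieces lying released in the right trays. I took that picture before picking up the gauge and did not check again at the end.

**Pointer:** it runs down the middle of the brass tab, within about 1 mm by eye (2.5 mm allowed).

**Pressing:** the wrist force shows about 10 N on the stud, counting the gauge's weight. The fingers are still closed on the lug, at 24 mm.

**Position:** the base centre is within a few mm of the crown and the yaw matches the vice's to about 0.01 rad.

**Checks that disagreed:**
- A free fit of the gauge from one camera put it 12 mm too low and 13 mm off centre, still inside the 25 mm limit. I put this down to depth error in a single view; allowing for the known height brings the offset to about 3 mm.
- The network's pointer and index marks were a few pixels off or on the wrong thing, so I judged the pointer from zoomed pictures.

I did not measure the glue bottle, pencil and panel again at the end, but the arm never worked near them.

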